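Sweep the loose screw caps into the trough of the cap tray

ROBOT

A 7-joint arm with a two-finger parallel gripper is mounted at the origin on a cart in front of the work surface, level with it; the furniture and walls round the work are solid. World frame = base frame: x ahead of the robot, y to its left, z up, the work surface at z = 0. Lengths are in m, angles in rad, forces in N, time in s.
With the tool pointing down it reaches from about 0.425 to 0.925 m from the base axis. Payload 6.8 kg.
Tool frame: the origin (TCP) lies on the centre line of the jaws, within the pads' length; the fingertips stand 25 mm ahead of it and the grasp point (between the pads) lies 6 mm ahead of it; z points along the fingers, y is the line along which they close (so a half turn about z gives the same grasp; the last joint's range is limited). The gripper opens to 85 mm and grips with 20 to 120 N. Pads are 22 mm wide; open, the fingers measure 114 mm over their backs; the gripper's body (76 mm by 85 mm) begins 54 mm behind the grasp point. The pads swing forward as they close: fully open they stand 13 mm farther back than shut.
Start: joints at [1.201, 0.477, 0.022, 1.555, -0.011, 1.109, -0.083], TCP at [0.175, -0.652, 0.256] pointing down, gripper open.
Joint ranges: [-2.96, 2.96], [-0.34, 2.1], [-1.41, 1.46], [0.24, 2.44], [-1.37, 4.51], [0.17, 1.92], [-2.96, 2.96]. Speed limits (rad/s): [2.39, 2.39, 3.14, 3.14, 3.14, 3.14, 3.14].

INTERFACE

Orientations are given as a rotation vector (axis times angle).
In Python, from bench import telemetry, grab_frame, job gives the robot as it stands.
- The arm moves only by the tool apply_moves, never from a script. Its argument "rows" is a list of rows, each a list of 2 entries, a list of its own where there are three numbers: the shift along the tool's x, y, z each as a share of 250 mm, from -1 to 1, then the turn, a rotation vector about the tool's x, y, z each as a share of pi rad, from -1 to 1. A call has 1 to 10 rows; each row is the pose to reach, as a shift and turn from the pose commanded when the call began, along the tool's axes at that moment, turning the shorter way round; what a row does not reach only later rows make up. A row lasts 1/8 s, in which the tool goes at most 62.5 mm and 10.7 degrees, less where a joint would pass 70% of its speed; a pose out of reach is approached as far as the arm can. A call with a number of a shift or a turn outside -1 to 1 is refused whole. A call with a gripper value outside its range is refused whole. "jaw" is the gripper's target within -1 to 1 (fully open at 1, half-way at 0, shut at -1), set as the call begins (left out, the last holds). The fingers move at their own pace and stop on an object; "newtons" is the grip in N (left out, the last holds). Time passes only in rows, so rows that repeat a pose let the fingers close. It gives the time, the measured TCP pose, the force, the opening and the grip force at its end, in the units of the state.
- telemetry.get_obs(): the state, without advancing time (a new reading comes with each control period).
- grab_frame(name): name is "scene" or "top"; returns a dict with "frame" (480x640x3 uint8, red, green, blue), "vertical_fov" (degrees; the focal length in pixels is half the picture's height over the tangent of half this angle, whatever the lens; pixels are square), "cx", "cy" (the principal point, pixels), "origin" and "attitude" of the camera in the world. Camera axes: x right, y up, looking along -z (the intrinsics and any distortion apply to the point x, -y, -z); pixel columns grow to the right and rows downward; lengths in m; the calibration is good to about 2 mm. A picture is of the moment at which its call begins. There is no depth.
- job.hand_in(): hands the job in; it is judged then, once.
The state is a dict: "clock": time; "joints": joint angles; "qvel": joint speeds; "tau": joint torques, N m; "tcp_pos": TCP position; "orientation": TCP orientation; "contact_force": force on the tool from outside, world axes, zero at the start; "moment": the same for the moment, N m; "grip_width": finger opening in m; "gripper_force": force on a finger pad.
Only numpy, scipy, OpenCV 4.12 (cv2) and the standard library are available. Lean on these libraries where they do the work, as an engineer would, in place of code of your own. Each camera call takes 0.05 s, during which the arm holds its last target. There are 200 camera calls.

TASK

With the gripper shut, push the three loose white screw caps one after another (or together) across the deck of the grey tray with the fingertips, over its open edge, so that all three drop into the trough. Do not pinch or lift any cap, leave the small jar that stands on the deck where it is, and do not disturb the bottle and the label roll beside the tray.

Things in the scene. Friction and masses are not known exactly. Their poses are not given: they have to be found in the camera images.
- cap_tray: Fixed grey plastic cap tray, 224 x 272 mm. Deck: top 32 mm above the worktop, x = 0 (drop edge, no lip) to 150 mm, y = -130 to 130 mm; its three other sides have rails 12 mm above the deck, 6 mm thick. Origin: at worktop level under the middle of the drop edge; x points from the trough across the deck, away from the robot; y along the edge; z up.
- trough (a point): Centre of the floor of the tray's open trough, which lies on the robot's side of the drop edge: 64 mm wide (tray x = -64 to 0 mm), 260 mm long, floor 4 mm above the worktop, front wall 4 mm thick and 36 mm high, end walls 36 mm high. Axes as the tray's.
- cap_1_center (a point): White plastic screw cap, ribbed disc 36 mm in diameter and 14 mm high, 20 g nominal, lying flat and loose on the deck, its open side down; it slides when pushed from the side. This point is its centre, half-way up (7 mm above its underside).
- cap_2_center (a point): White plastic screw cap, ribbed disc 36 mm in diameter and 14 mm high, 20 g nominal, lying flat and loose on the deck, its open side down; it slides when pushed from the side. This point is its centre, half-way up (7 mm above its underside).
- cap_3_center (a point): White plastic screw cap, ribbed disc 36 mm in diameter and 14 mm high, 20 g nominal, lying flat and loose on the deck, its open side down; it slides when pushed from the side. This point is its centre, half-way up (7 mm above its underside).
- jar: Small closed ointment jar, 45 mm in diameter and 40 mm tall, loose, standing on the deck among the caps. It must stay there. Origin: centre of its underside.
- bottle: Brown screw-capped bottle, 40 mm in diameter and 86 mm tall, loose, standing on the worktop beside the +y end of the tray. Must not be disturbed. Origin: centre of its underside.
- roll: Roll of labels lying flat, 70 mm in diameter and 36 mm tall, loose, on the worktop beside the -y end of the tray. Must not be disturbed. Origin: centre of its underside.
Mind the look-alikes: they are no part of the job. There is more than one size of the jar; the job needs the smallest. What is shaped like the part that bears cap_3_center but yellow is not meant.

How it is judged:
By the outcome, as a careful person would: the job done as asked, in the order asked, and still so for the second after the job is handed in, with the robot touching nothing.
It also fails if it takes over 48 s, if anything falls off the work surface, if the arm or the gripper's body presses on something with over 40 N, if the wrist force passes 120 N, or if a joint passes its speed limit or range.

## Working session

There is one attempt and no reset: what is moved stays moved. The work goes in short steps, Python scripts to look and compute and a tool call to move; the robot and the scene stay as the last step left them, time stands still between calls to the robot, and variables do not carry over. Pictures are saved under pics/ and viewed, at most 10 in all, crops included, and the job is handed in when it is done.

Besides the shell and the picture viewer there is one more tool, called after ">>>" in YAML: its name, and indented under it one key for each argument. apply_moves: Moves the arm, as the interface text tells. Its arguments: {"type":"object","properties":{"rows":{"type":"array"},"jaw":{"type":"number"},"newtons":{"type":"number"}},"required":["rows"]}

```bash
mkdir -p pics; cat > h.py <<'E'
import numpy as np, cv2
from bench import telemetry, grab_frame, job
from scipy.spatial.transform import Rotation as R
def save(n,f): cv2.imwrite(n,f['frame'][:,:,::-1])
E
ls; python3 - <<'E'
from h import *
import pickle
o=telemetry.get_obs(); print({k:np.round(v,3).tolist() for k,v in o.items()})
D={}
for n in ('scene','top'):
    f=grab_frame(n); D[n]=f; save(f'pics/{n}0.png',f); print({k:v for k,v in f.items() if k!='frame'})
pickle.dump(D,open('d0.pkl','wb'))
E
```

```text
h.py
pics
{'clock': 0.0, 'joints': [1.201, 0.478, 0.022, 1.556, -0.012, 1.109, -0.083], 'qvel': [-0.001, -0.001, -0.002, -0.0, 0.001, 0.001, 0.001], 'tau': [0.001, -59.643, 1.608, -28.119, 0.012, 0.009, -0.0], 'tcp_pos': [0.175, -0.651, 0.255], 'orientation': [-3.113, -0.41, 0.001], 'contact_force': [0.027, -0.261, -0.298], 'moment': [-0.044, 0.021, -0.024], 'gripper_force': 0.0, 'grip_width': 0.085}
{'vertical_fov': 49.08878559972254, 'cx': 322.80344278167223, 'cy': 234.07044036548132, 'origin': array([0.06670979, 0.98370085, 0.54300367]), 'attitude': array([ 0.32544608, -1.39872421, -2.35990655])}
{'vertical_fov': 44.18447449583024, 'cx': 321.03319982092125, 'cy': 241.88106385381204, 'origin': array([0.22918045, 0.17470109, 1.18740466]), 'attitude': array([ 0.15992179, -0.13477003, -1.54543028])}
```

View pics/top0.png

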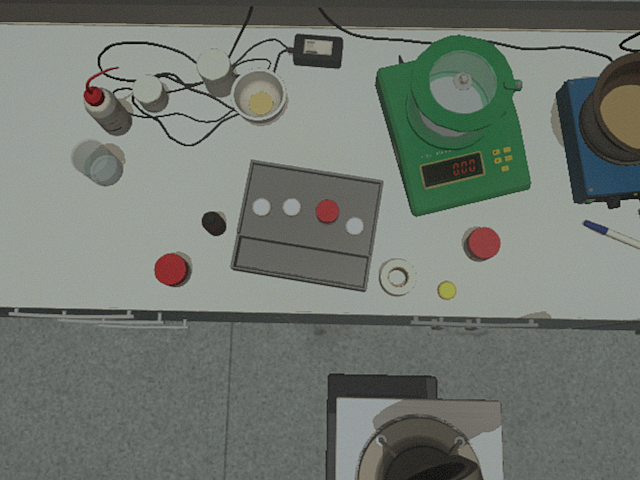

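View pics/scene0.png

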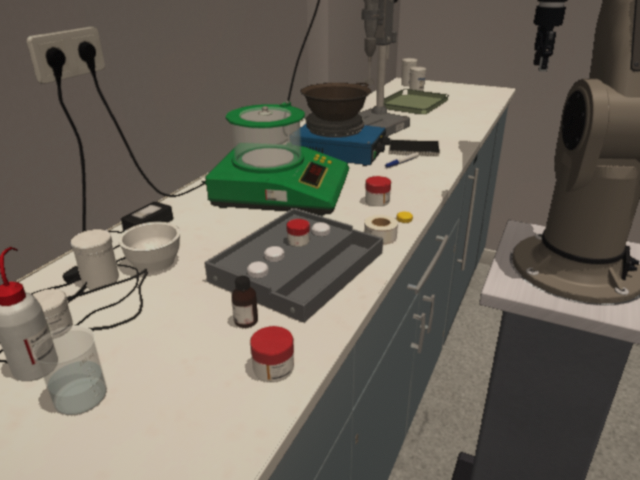

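Top view: white caps at (262,207), (292,207) and (355,227), and the red-lidded small jar at (327,211) on the deck. The look-alikes are a yellow cap at (447,290) and larger jars at (172,269) and (484,243), all off the tray. The bottle is at (213,223) and the roll at (398,277). The scene view agrees with this.

```bash
cat >> h.py <<'E'
def ray(f,u,v):
    F=240/np.tan(np.radians(f['vertical_fov'])/2)
    d=R.from_rotvec(f['attitude']).apply([(u-f['cx'])/F,-(v-f['cy'])/F,-1]); return f['origin'],d
def plane(f,u,v,z):
    o,d=ray(f,u,v); return o+d*(z-o[2])/d[2]
def project(f,p):
    F=240/np.tan(np.radians(f['vertical_fov'])/2)
    q=R.from_rotvec(f['attitude']).inv().apply(np.array(p)-f['origin']); return f['cx']-F*q[0]/q[2], f['cy']+F*q[1]/q[2]
def blobs(m,lo=60,hi=2000):
    n,l,s,c=cv2.connectedComponentsWithStats(m.astype(np.uint8)); return [(c[i],s[i,4]) for i in range(1,n) if lo<s[i,4]<hi]
E
python3 - <<'E'
from h import *
import pickle
D=pickle.load(open('d0.pkl','rb'));f=D['top'];im=f['frame'].astype(int)
C=[plane(f,u,v,.004 if i>3 else .032) for i,(u,v) in enumerate([(252,161),(382,181),(365,290),(233,268)])]
# tray mask
hsv=cv2.cvtColor(f['frame'],cv2.COLOR_RGB2HSV)
m=np.zeros((480,640),np.uint8); m[150:300,225:392]=1
dark=((hsv[...,2]<140)&(m>0)).astype(np.uint8)
n,l,s,c=cv2.connectedComponentsWithStats(dark); k=1+np.argmax(s[1:,4])
pts=np.argwhere(l==k)[:,::-1].astype(np.float32)
P=np.array([plane(f,u,v,.040)[:2] for u,v in pts],np.float32)
r=cv2.minAreaRect(P); print('tray rect',r, cv2.boxPoints(r))
w=(im.min(2)>150)&(cv2.erode(cv2.morphologyEx((l==k).astype(np.uint8),cv2.MORPH_CLOSE,np.ones((35,35))),np.ones((5,5)))>0)
for c,a in blobs(w): print('cap',c,a,plane(f,*c,.046))
red=(im[...,0]>120)&(im[...,1]<90)&(m>0)
for c,a in blobs(red): print('jar',c,a,plane(f,*c,.072))
print('bottle',plane(f,213,223,.045),'roll',plane(f,398,277,.036))
big=cv2.resize(f['frame'][140:310,190:430],None,fx=3.3,fy=3.3,interpolation=cv2.INTER_CUBIC)
cv2.imwrite('pics/crop0.png',big[:,:,::-1])
E
```

```text
tray rect ((0.48314350843429565, 0.2245725691318512), (0.2744995057582855, 0.23081642389297485), 81.64716339111328) [[0.34902143 0.10554393]
 [0.57738936 0.07201354]
 [0.6172656  0.34360123]
 [0.38889766 0.37713158]]
cap [291.32575758 206.39393939] 132 [0.51708806 0.25612233 0.046     ]
cap [260.9858156  206.10638298] 141 [0.51658219 0.3165941  0.046     ]
cap [354.70542636 225.58139535] 129 [0.48036599 0.12970743 0.046     ]
jar [327.06128134 210.36490251] 359 [0.5038568  0.18464754 0.072     ]
bottle [0.4806029  0.41066724 0.045     ] roll [0.38117817 0.04353582 0.036     ]
```

View pics/crop0.png

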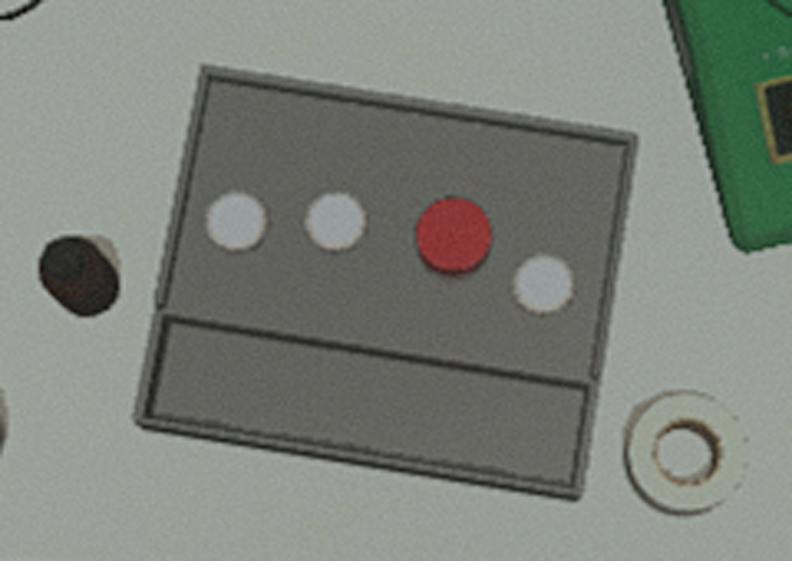

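The crop confirms three plain white caps and the small red-lidded jar on the deck, with the trough on the robot's side.

```bash
cat >> h.py <<'E'
O=np.array([.4396,.231]); a=np.radians(-8.35); X=np.array([np.cos(a),np.sin(a)]); Y=np.array([-X[1],X[0]])
def W(x,y,z): return np.r_[O+x*X+y*Y,z]
def T(p): d=np.array(p[:2])-O; return np.round([d@X,d@Y],4)
def rot(yd): # tool y at world angle yd deg, z down
    t=np.radians(yd); y=np.array([np.cos(t),np.sin(t),0]); z=np.array([0,0,-1.]); return R.from_matrix(np.c_[np.cross(y,z),y,z])
def rel(p0,r0,p1,r1):
    return np.round(r0.inv().apply(np.array(p1)-p0)/.25,3).tolist(), np.round((r0.inv()*r1).as_rotvec()/np.pi,3).tolist()
E
python3 - <<'E'
from h import *
for n,p in dict(c1=(.5166,.3166),c2=(.5171,.2561),c3=(.4804,.1297),jar=(.5039,.1846)).items(): print(n,T(p))
o=telemetry.get_obs(); p=o['tcp_pos']; r=R.from_rotvec(o['orientation'])
print(r.as_matrix().round(3))
for q,y in [((.42,-.43,.256),-30),((.5,-.15,.256),20),((.52,.06,.256),50),(W(.115,.0,.2),81.65)]:
    print(rel(p,r,q,rot(y))); p,r=np.array(q),rot(y)
E
```

```text
c1 [0.0638 0.0959]
c2 [0.073  0.0361]
c3 [ 0.0551 -0.0943]
jar [ 0.0704 -0.0366]
[[ 0.966  0.259 -0.001]
 [ 0.259 -0.966  0.002]
 [-0.    -0.002 -1.   ]]
([1.178, -0.602, -0.001], [-0.001, -0.0, -0.25])
([1.13, -0.283, 0.0], [0.0, 0.0, -0.278])
([0.762, 0.362, 0.0], [0.0, 0.0, -0.167])
([0.294, 0.559, 0.224], [0.0, 0.0, -0.176])
```

>>> apply_moves:
  rows:
    - [[0.98,-0.5,0],[0,0,-0.25]]
    - [[0.98,-0.5,0],[0,0,-0.25]]
    - [[0.98,-0.5,0],[0,0,-0.25]]
    - [[0.98,-0.5,0],[0,0,-0.25]]
    - [[0.98,-0.5,0],[0,0,-0.25]]
    - [[0.98,-0.5,0],[0,0,-0.25]]
    - [[0.98,-0.5,0],[0,0,-0.25]]
    - [[0.98,-0.5,0],[0,0,-0.25]]
  jaw: -1

```text
clock: 1.1
tcp_pos: [0.3771, -0.4696, 0.2561]
orientation: [-2.724, -1.565, 0.002]
contact_force: [-0.0, -0.3, 0.3]
grip_width: 0.0002
gripper_force: 0.0
```

```bash
python3 - <<'E'
from h import *
o=telemetry.get_obs(); p=o['tcp_pos']; r=R.from_rotvec(o['orientation'])
print(o['clock'],p,o['joints'].round(2) if hasattr(o['joints'],'round') else o['joints'],o['grip_width'])
for q,y in [((.5,-.15,.256),20),((.52,.06,.256),50)]:
    print(rel(p,r,q,rot(y))); p,r=np.array(q),rot(y)
E
```

```text
1.1 [ 0.37709452 -0.46957878  0.25608357] [ 0.96  0.37 -0.22  1.72  0.09  1.06  0.18] 0.00023226919234041945
([1.352, -0.219, -0.001], [-0.0, 0.0, -0.279])
([0.762, 0.362, 0.0], [0.0, 0.0, -0.167])
```

>>> apply_moves:
  rows:
    - [[0.98,-0.16,0],[0,0,-0.25]]
    - [[0.98,-0.16,0],[0,0,-0.25]]
    - [[0.98,-0.16,0],[0,0,-0.25]]
    - [[0.98,-0.16,0],[0,0,-0.25]]
    - [[0.98,-0.16,0],[0,0,-0.25]]
    - [[0.98,-0.16,0],[0,0,-0.25]]
    - [[0.98,-0.16,0],[0,0,-0.25]]

```text
clock: 1.98
tcp_pos: [0.466, -0.2379, 0.2561]
orientation: [-1.919, -2.487, 0.001]
contact_force: [-0.5, 0.1, -0.2]
grip_width: -0.0002
gripper_force: 0.0
```

```bash
python3 - <<'E'
from h import *
o=telemetry.get_obs(); p=o['tcp_pos']; r=R.from_rotvec(o['orientation'])
print(o['clock'],p,o['joints'].round(2))
for q,y in [((.52,.03,.256),60)]:
    print(rel(p,r,q,rot(y))); p,r=np.array(q),rot(y)
E
```

```text
1.975 [ 0.46595357 -0.23793845  0.25611106] [ 0.76  0.27 -0.48  1.89  0.15  1.02  0.47]
([0.982, 0.481, -0.0], [-0.0, 0.0, -0.252])
```

>>> apply_moves:
  rows:
    - [[0.98,0.48,0],[0,0,-0.25]]
    - [[0.98,0.48,0],[0,0,-0.25]]
    - [[0.98,0.48,0],[0,0,-0.25]]
    - [[0.98,0.48,0],[0,0,-0.25]]
    - [[0.98,0.48,0],[0,0,-0.25]]
    - [[0.98,0.48,0],[0,0,-0.25]]
    - [[0.98,0.48,0],[0,0,-0.25]]

```text
clock: 2.85
tcp_pos: [0.5194, 0.0292, 0.2559]
orientation: [-0.821, -3.032, 0.002]
contact_force: [-0.7, -1.0, 0.6]
grip_width: -0.0003
gripper_force: 0.0
```

```bash
python3 - <<'E'
from h import *
o=telemetry.get_obs(); p=o['tcp_pos']; r=R.from_rotvec(o['orientation'])
print(o['clock'],p,o['joints'].round(2))
for q,y in [(W(.11,-.094,.2),81.65)]:
    print(rel(p,r,q,rot(y))); p,r=np.array(q),rot(y)
E
```

```text
2.85 [0.51935571 0.02916021 0.2558739 ] [ 0.45  0.31 -0.75  1.88  0.24  1.04  0.64]
([0.134, 0.352, 0.223], [-0.0, -0.0, -0.122])
```

>>> apply_moves:
  rows:
    - [[0.134,0.352,0.223],[0,0,-0.122]]
    - [[0.134,0.352,0.223],[0,0,-0.122]]
    - [[0.134,0.352,0.223],[0,0,-0.122]]
    - [[0.134,0.352,0.4],[0,0,-0.122]]
    - [[0.134,0.352,0.5],[0,0,-0.122]]
    - [[0.134,0.352,0.5],[0,0,-0.122]]

```text
clock: 3.6
tcp_pos: [0.5337, 0.1215, 0.1299]
orientation: [-0.228, -3.13, 0.004]
contact_force: [0.6, -0.4, 1.1]
grip_width: -0.0001
gripper_force: 0.0
```

```bash
python3 - <<'E'
from h import *
o=telemetry.get_obs(); p=o['tcp_pos']; r=R.from_rotvec(o['orientation'])
print(o['clock'],p,T(p),o['joints'].round(2))
print(rel(p,r,W(.108,-.094,.061),rot(81.65)))
f=grab_frame('scene'); g=grab_frame('top')
tip=p+r.apply([0,0,.025]); print(project(f,tip),project(g,tip))
im=np.hstack([cv2.resize(f['frame'][180:330,190:400],(400,286)),cv2.resize(g['frame'][140:310,190:430],(400,286))])
cv2.imwrite('pics/b.png',cv2.resize(im,(800,286))[:,:,::-1])
# independent check of caps from scene view at z=.046
h=cv2.cvtColor(f['frame'],cv2.COLOR_RGB2HSV); i=f['frame'].astype(int)
for c,a in blobs((i[190:300,205:385].min(2)>140),40,600):
    c=c+[205,190]; print(c,a,T(plane(f,*c,.043)))
E
```

```text
3.6 [0.53370346 0.12153726 0.12988565] [ 0.109  -0.0946] [ 0.24  0.54 -0.75  1.93  0.48  0.86  0.67]
([0.003, 0.003, 0.276], [-0.001, -0.001, 0.0])
(np.float64(299.95065651292833), np.float64(192.86992201776957)) (np.float64(360.6718419724697), np.float64(191.5088760474579))
[350.26160338 194.85654008] 237 [ 0.0882 -0.2598]
[363.08496732 222.75490196] 306 [-0.0065 -0.1549]
[320.47008547 226.88888889] 117 [ 0.057  -0.0915]
[273.70860927 251.20529801] 151 [0.0756 0.0375]
[257.20348837 267.03488372] 172 [0.0654 0.0974]
[215.54461538 292.82153846] 325 [0.0712 0.1967]
```

View pics/b.png

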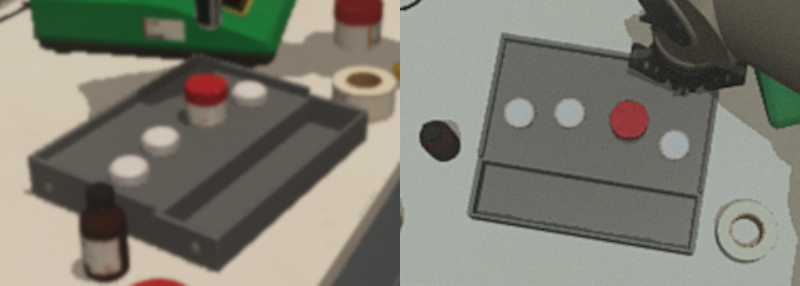

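Both views agree within 3 mm: caps at tray (64,96), (73,36) and (55,-94), with the jar clear at (70,-37). The tool is behind cap 3, so I'm descending and pushing.

>>> apply_moves:
  rows:
    - [[0,0,0.15],[0,0,0]]
    - [[0,0,0.25],[0,0,0]]
    - [[0,0,0.276],[0,0,0]]
    - [[0.05,0,0.276],[0,0,0]]
    - [[0.1,0,0.276],[0,0,0]]
    - [[0.15,0,0.276],[0,0,0]]
    - [[0.2,0,0.276],[0,0,0]]

```text
clock: 4.58
tcp_pos: [0.4841, 0.1322, 0.0629]
orientation: [0.22, 3.133, -0.0]
contact_force: [-0.8, 0.2, 1.2]
grip_width: -0.0003
gripper_force: 0.1
```

```bash
python3 - <<'E'
from h import *
o=telemetry.get_obs(); p=o['tcp_pos']; r=R.from_rotvec(o['orientation'])
print(o['clock'],p,T(p),o['joints'].round(2))
print(rel(p,r,W(0,-.094,.061),rot(81.65)))
f=grab_frame('scene');i=f['frame'].astype(int)
for c,a in blobs((i[190:300,205:385].min(2)>140),40,600):
    c=c+[205,190]; print(c,a,T(plane(f,*c,.043)))
E
```

```text
4.575 [0.48408295 0.13216091 0.06285236] [ 0.0584 -0.0913] [ 0.16  0.58 -0.69  2.07  0.58  0.69  0.52]
([0.234, -0.009, 0.007], [0.0, 0.0, 0.002])
[351.76616915 193.77114428] 201 [ 0.0884 -0.2668]
[373.5859375 221.9375   ] 128 [-0.0228 -0.17  ]
[357.26190476 226.        ] 84 [-0.0038 -0.1359]
[331.93162393 230.08547009] 117 [ 0.0299 -0.0927]
[273.7027027  251.31081081] 148 [0.0754 0.0378]
[257.20588235 267.01176471] 170 [0.0655 0.0973]
[215.54012346 292.83950617] 324 [0.0712 0.1968]
```

Cap 3 is moving ahead of the fingers. I'll keep pushing it over the edge.

>>> apply_moves:
  rows:
    - [[0.05,0,0],[0,0,0]]
    - [[0.1,0,0],[0,0,0]]
    - [[0.15,0,0],[0,0,0]]
    - [[0.2,0,0],[0,0,0]]
    - [[0.25,0,0],[0,0,0]]
    - [[0.25,0,0],[0,0,0]]
    - [[0.25,0,-0.15],[0,0,0]]
    - [[0.25,0,-0.3],[0,0,0]]
    - [[0.25,0,-0.3],[0,0,0]]

```text
clock: 5.75
tcp_pos: [0.4251, 0.1414, 0.1396]
orientation: [0.221, 3.129, 0.003]
contact_force: [0.4, -0.3, -0.9]
grip_width: 0.0003
gripper_force: 0.0
```

```bash
python3 - <<'E'
from h import *
o=telemetry.get_obs(); p=o['tcp_pos']; r=R.from_rotvec(o['orientation'])
print(o['clock'],p,T(p),o['joints'].round(2))
print(rel(p,r,W(.122,.036,.14),rot(81.65)))
f=grab_frame('scene');g=grab_frame('top');i=f['frame'].astype(int)
for c,a in blobs((i[190:300,205:385].min(2)>140),40,600):
    c=c+[205,190]; print(c,a,T(plane(f,*c,.043)))
im=np.hstack([cv2.resize(f['frame'][180:330,190:400],(400,286)),cv2.resize(g['frame'][140:310,190:430],(400,286))])
cv2.imwrite('pics/c.png',im[:,:,::-1])
E
```

```text
5.75 [0.42512897 0.14140179 0.1396179 ] [-0.0013 -0.0907] [ 0.25  0.39 -0.83  2.15  0.41  0.77  0.58]
([-0.495, 0.505, 0.002], [0.001, 0.002, 0.001])
[349.475 205.525] 520 [ 0.0601 -0.2101]
[372.7173913  224.23913043] 92 [-0.0264 -0.1599]
[273.69798658 251.27516779] 149 [0.0755 0.0377]
[359.85882353 250.02352941] 85 [-0.0573 -0.0549]
[257.20348837 267.03488372] 172 [0.0654 0.0974]
[215.54012346 292.83950617] 324 [0.0712 0.1968]
```

View pics/c.png

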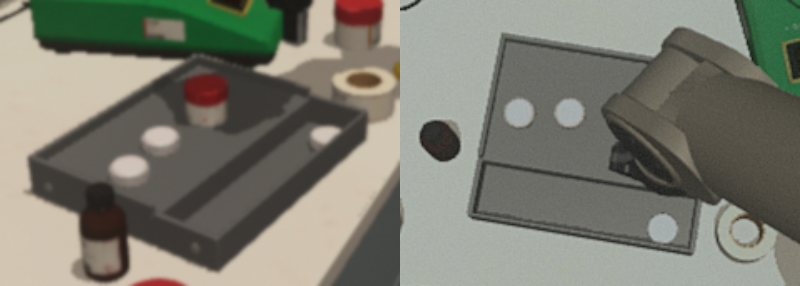

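Cap 3 lies in the trough (right crop, about (662,228)), and the jar hasn't moved. Cap 2 is next.

>>> apply_moves:
  rows:
    - [[-0.2,0.2,0],[0,0,0]]
    - [[-0.37,0.37,0],[0,0,0]]
    - [[-0.5,0.505,0],[0,0,0]]
    - [[-0.5,0.505,0],[0,0,0]]
    - [[-0.5,0.505,0],[0,0,0]]
    - [[-0.5,0.505,0.0],[0,0,0]]

```text
clock: 6.6
tcp_pos: [0.5633, 0.247, 0.1365]
orientation: [-0.22, -3.133, 0.003]
contact_force: [-0.5, -0.6, -0.1]
grip_width: 0.0003
gripper_force: 0.0
```

```bash
python3 - <<'E'
from h import *
o=telemetry.get_obs(); p=o['tcp_pos']; r=R.from_rotvec(o['orientation'])
print(o['clock'],p,T(p),o['joints'].round(2))
print(rel(p,r,W(.122,.0365,.061),rot(81.65)))
E
```

```text
6.6 [0.56332164 0.24697555 0.13652496] [0.1201 0.0338] [ 0.02  0.63 -0.75  1.77  0.51  0.95  0.5 ]
([-0.008, 0.011, 0.302], [-0.001, -0.0, 0.002])
```

>>> apply_moves:
  rows:
    - [[-0.005,0.01,0.15],[0,0,0]]
    - [[-0.005,0.01,0.26],[0,0,0]]
    - [[-0.005,0.01,0.3],[0,0,0]]
    - [[0.0,0.01,0.3],[0,0,0]]
    - [[0.05,0.01,0.3],[0,0,0]]
    - [[0.1,0.01,0.3],[0,0,0]]
    - [[0.15,0.01,0.3],[0,0,0]]
    - [[0.2,0.01,0.3],[0,0,0]]

```text
clock: 7.6
tcp_pos: [0.5143, 0.2579, 0.0627]
orientation: [0.22, 3.133, 0.0]
contact_force: [-0.0, 0.4, -0.3]
grip_width: -0.0
gripper_force: 0.1
```

```bash
python3 - <<'E'
from h import *
o=telemetry.get_obs(); p=o['tcp_pos']; r=R.from_rotvec(o['orientation'])
print(o['clock'],p,T(p),o['joints'].round(2))
print(rel(p,r,W(-.002,.0365,.061),rot(81.65)))
f=grab_frame('scene');i=f['frame'].astype(int)
for c,a in blobs((i[190:300,205:385].min(2)>140),40,600):
    c=c+[205,190]; print(c,a,T(plane(f,*c,.043)))
E
```

```text
7.6 [0.51427868 0.25794138 0.06265088] [0.07   0.0375] [-0.05  0.67 -0.69  1.9   0.6   0.79  0.35]
([0.288, -0.002, 0.006], [0.0, 0.0, 0.002])
[358.39861352 201.5407279 ] 577 [ 0.0541 -0.2387]
[373.04761905 225.25      ] 84 [-0.0291 -0.1564]
[359.73863636 249.95454545] 88 [-0.057 -0.055]
[288.65432099 256.19753086] 162 [0.0411 0.0366]
[257.53374233 267.41717791] 163 [0.0641 0.0981]
[215.54461538 292.82153846] 325 [0.0712 0.1967]
```

>>> apply_moves:
  rows:
    - [[0.05,0,0],[0,0,0]]
    - [[0.1,0,0],[0,0,0]]
    - [[0.15,0,0],[0,0,0]]
    - [[0.2,0,0],[0,0,0]]
    - [[0.25,0,0],[0,0,0]]
    - [[0.29,0,0],[0,0,0]]
    - [[0.29,0,0],[0,0,0]]
    - [[0.29,0,-0.15],[0,0,0]]
    - [[0.29,0,-0.3],[0,0,0]]
    - [[0.29,0,-0.3],[0,0,0]]

```text
clock: 8.9
tcp_pos: [0.4454, 0.269, 0.1399]
orientation: [0.221, 3.129, 0.005]
contact_force: [0.8, -0.2, -0.0]
grip_width: 0.0002
gripper_force: 0.0
```

```bash
python3 - <<'E'
from h import *
o=telemetry.get_obs(); p=o['tcp_pos']; r=R.from_rotvec(o['orientation'])
print(o['clock'],p,T(p),o['joints'].round(2))
print(rel(p,r,W(.115,.096,.14),rot(81.65)))
f=grab_frame('scene');g=grab_frame('top');i=f['frame'].astype(int)
for c,a in blobs((i[190:300,205:385].min(2)>140),40,600):
    c=c+[205,190]; print(c,a,T(plane(f,*c,.043)))
im=np.hstack([cv2.resize(f['frame'][180:330,190:400],(400,286)),cv2.resize(g['frame'][140:310,190:430],(400,286))])
cv2.imwrite('pics/d.png',im[:,:,::-1])
E
```

```text
8.9 [0.44543463 0.26900036 0.13989317] [0.0003 0.0384] [-0.02  0.49 -0.8   1.99  0.48  0.85  0.34]
([-0.46, 0.228, 0.002], [0.001, 0.001, 0.001])
[353.31569343 200.53467153] 548 [ 0.0664 -0.2371]
[374.91666667 226.48333333] 60 [-0.0349 -0.1537]
[359.85882353 250.02352941] 85 [-0.0573 -0.0549]
[323.44354839 280.27419355] 124 [-0.0571  0.0678]
[215.54461538 292.82153846] 325 [0.0712 0.1967]
```

View pics/d.png

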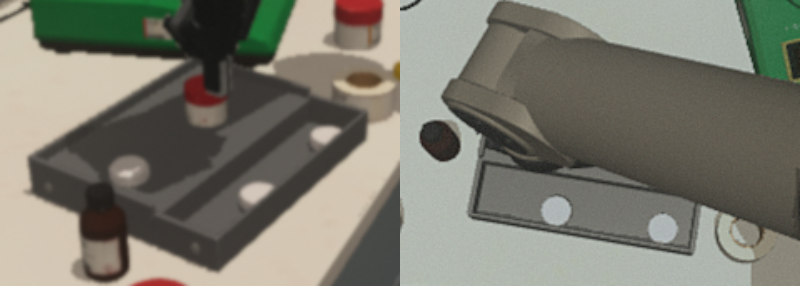

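Cap 2 is in the trough (right crop, about (556,210)). Cap 1 is unmoved. Now cap 1.

>>> apply_moves:
  rows:
    - [[-0.2,0.1,0],[0,0,0]]
    - [[-0.36,0.18,0],[0,0,0]]
    - [[-0.46,0.235,0],[0,0,0]]
    - [[-0.46,0.235,0],[0,0,0]]
    - [[-0.46,0.235,0],[0,0,0]]
    - [[-0.46,0.235,0],[0,0,0]]

```text
clock: 9.75
tcp_pos: [0.5644, 0.3096, 0.1368]
orientation: [-0.219, -3.133, 0.002]
contact_force: [0.9, -0.6, 0.7]
grip_width: -0.0002
gripper_force: 0.0
```

```bash
python3 - <<'E'
from h import *
o=telemetry.get_obs(); p=o['tcp_pos']; r=R.from_rotvec(o['orientation'])
print(o['clock'],p,T(p),o['joints'].round(2))
print(rel(p,r,W(.115,.097,.061),rot(81.65)))
E
```

```text
9.75 [0.56443217 0.30955087 0.13680218] [0.1121 0.0958] [-0.08  0.67 -0.74  1.69  0.52  0.99  0.42]
([-0.012, 0.005, 0.303], [-0.0, -0.0, 0.002])
```

>>> apply_moves:
  rows:
    - [[-0.01,0.005,0.15],[0,0,0]]
    - [[-0.01,0.005,0.26],[0,0,0]]
    - [[-0.01,0.005,0.3],[0,0,0]]
    - [[0.0,0.005,0.3],[0,0,0]]
    - [[0.05,0.005,0.3],[0,0,0]]
    - [[0.1,0.005,0.3],[0,0,0]]
    - [[0.15,0.005,0.3],[0,0,0]]
    - [[0.2,0.005,0.3],[0,0,0]]

```text
clock: 10.75
tcp_pos: [0.5152, 0.3184, 0.0627]
orientation: [0.219, 3.134, 0.0]
contact_force: [-0.6, -0.2, 0.4]
grip_width: -0.0001
gripper_force: 0.1
```

```bash
python3 - <<'E'
from h import *
o=telemetry.get_obs(); p=o['tcp_pos']; r=R.from_rotvec(o['orientation'])
print(o['clock'],p,T(p),o['joints'].round(2))
print(rel(p,r,W(-.002,.097,.061),rot(81.65)))
f=grab_frame('scene');i=f['frame'].astype(int)
for c,a in blobs((i[190:300,205:385].min(2)>110),40,600):
    c=c+[205,190]; print(c,a,T(plane(f,*c,.043)))
E
```

```text
10.75 [0.51523389 0.31842528 0.06265555] [0.0621 0.0975] [-0.15  0.71 -0.69  1.83  0.6   0.83  0.28]
([0.257, -0.0, 0.007], [0.0, 0.0, 0.002])
[280.79710145 195.23188406] 69 [ 0.221  -0.1708]
[378.04545455 230.59090909] 132 [-0.0488 -0.1416]
[299.93421053 240.39473684] 76 [ 0.0589 -0.0231]
[359.60483871 250.06451613] 124 [-0.057  -0.0545]
[271.49454545 273.59636364] 275 [0.0305 0.1002]
[323.32727273 280.32121212] 165 [-0.057  0.068]
[215.1221865  292.84565916] 311 [0.0718 0.1972]
```

>>> apply_moves:
  rows:
    - [[0.05,0,0],[0,0,0]]
    - [[0.1,0,0],[0,0,0]]
    - [[0.15,0,0],[0,0,0]]
    - [[0.2,0,0],[0,0,0]]
    - [[0.257,0,0],[0,0,0]]
    - [[0.257,0,0],[0,0,0]]
    - [[0.257,0,-0.15],[0,0,0]]
    - [[0.257,0,-0.35],[0,0,0]]
    - [[0.257,0,-0.6],[0,0,0]]
    - [[0.257,0,-0.6],[0,0,0]]

```text
clock: 12.05
tcp_pos: [0.455, 0.3295, 0.2174]
orientation: [0.221, 3.126, 0.009]
contact_force: [-0.3, 1.4, 0.4]
grip_width: 0.0
gripper_force: 0.0
```

>>> apply_moves:
  rows:
    - [[0,-0.2,-0.2],[0,0,0]]
    - [[0,-0.4,-0.4],[0,0,0]]
    - [[0,-0.6,-0.4],[0,0,0]]
    - [[0,-0.8,-0.4],[0,0,0]]
    - [[0,-1,-0.4],[0,0,0]]
    - [[0,-1,-0.4],[0,0,0]]
    - [[0,-1,-0.4],[0,0,0]]
    - [[0,-1,-0.4],[0,0,0]]

```text
clock: 13.05
tcp_pos: [0.4177, 0.0809, 0.3122]
orientation: [-0.217, -3.134, -0.001]
contact_force: [0.1, -0.1, 0.4]
grip_width: 0.0001
gripper_force: 0.0
```

```bash
python3 - <<'E'
from h import *
o=telemetry.get_obs(); print(o['clock'],o['tcp_pos'])
f=grab_frame('scene');g=grab_frame('top')
im=np.hstack([cv2.resize(f['frame'][180:330,190:400],(400,286)),cv2.resize(g['frame'][140:310,190:430],(400,286))])
cv2.imwrite('pics/e.png',im[:,:,::-1])
E
```

```text
13.05 [0.41769793 0.08089478 0.31219935]
```

View pics/e.png

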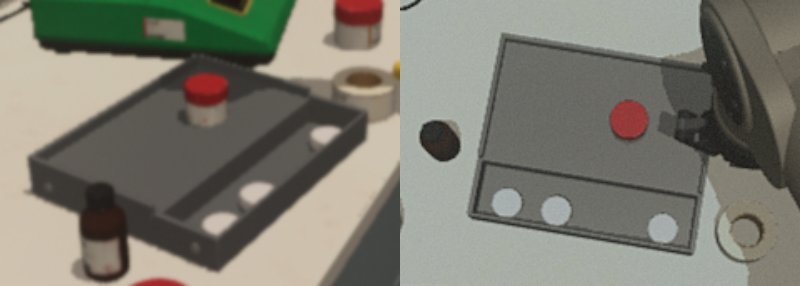

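All three caps lie in the trough (right crop, (507,202), (556,210) and (662,228)). The jar, bottle and roll are where they were, and the arm is clear.

```bash
python3 -c "
from bench import job
print(job.hand_in())"
```

```text
the job is handed in; nothing more can be done
None
```

All three white caps were pushed over the open edge and lie in the trough; the jar, bottle and roll look unmoved in the final pictures, and the job was handed in at about 13 s (no verdict was returned).

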